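Load the blasting tray and keep the tooling out of it

ROBOT

A 6-joint arm with a two-finger parallel gripper is mounted at the origin on a cart in front of the work surface, level with it; the furniture and walls round the work are solid. World frame = base frame: x ahead of the robot, y to its left, z up, the work surface at z = 0. Lengths are in m, angles in rad, forces in N, time in s.
With the tool pointing down it reaches from about 0.3 to 0.825 m from the base axis. Payload 5.4 kg.
Tool frame: the origin (TCP) lies at the very end of the fingers, on their centre line; the grasp point (between the pads) lies 19 mm behind it; z points along the fingers, y is the line along which they close (so a half turn about z gives the same grasp; the last joint's range is limited). The gripper opens to 92 mm and grips with 3 to 60 N. Pads are 20 mm wide; open, the fingers measure 128 mm over their backs; the gripper's body (75 mm by 189 mm) begins 69 mm behind the grasp point.
Start: joints at [1.093, 0.158, 1.597, -0, 1.386, -0.21], TCP at [0.152, 0.554, 0.215] pointing down, gripper open.
Joint ranges: [-2.91, 2.91], [-0.94, 2.29], [0.18, 2.7], [-1.29, 4.43], [0.17, 2.64], [-3, 3]. Speed limits (rad/s): [2.57, 2.57, 3.14, 3.14, 3.14, 3.14].

INTERFACE

Orientations are given as a rotation vector (axis times angle).
In Python, from workcell import bot gives the robot as it stands. Calls block until the motion is done:
- bot.goto(position, orientation): joint-space move of the TCP to a pose.
- bot.line_to(position, rot=None, max_speed=0.15): straight line of the TCP; rot=None keeps the orientation; max_speed is the mean speed in m/s.
- bot.set_joints(angles): joint-space move.
- bot.set_gripper(opening, newtons=None): opening from 0.0 (shut) to 1.0 (fully open); newtons is the grip in N (None keeps the last); returns when the fingers have stopped.
- bot.hold(seconds).
- bot.inverse_kinematics(position, orientation): joint angles nearest the present ones, or None.
- bot.read_camera(name): name is "side" or "top"; returns a dict with "pixels" (480x640x3 uint8, blue, green, red), "fx", "fy", "cx", "cy" (pixels), "R" (3x3) and "t" (3): a world point X has camera coordinates R X + t. Camera axes: x right, y down, z forward; pixel columns grow to the right and rows downward; lengths in m; the calibration is good to about 2 mm. A picture is of the moment at which its call begins. There is no depth.
A pose or a line that the arm cannot do raises bot.MotionError and nothing moves.
- bot.job_done(): hands the job in; it is judged then, once.
Readings, each from a call of its own:
- bot.current_clock(): time.
- bot.current_joints(): joint angles.
- bot.current_joint_vel(): joint speeds.
- bot.current_effort(): joint torques, N m.
- bot.current_ee_pos(): TCP position.
- bot.current_tool_rot(): TCP orientation.
- bot.current_contact_force(): force on the tool from outside, world axes, zero at the start.
- bot.current_ft_torque(): the same for the moment, N m.
- bot.current_opening(): opening from 0.0 (shut) to 1.0 (fully open).
- bot.current_grip_force(): force on a finger pad.
Only numpy, scipy, OpenCV 4.12 (cv2) and the standard library are available. Lean on these libraries where they do the work, as an engineer would, in place of code of your own. Each camera call takes 0.05 s, during which the arm holds its last target. There are 200 camera calls.

TASK

Load the carrier tray with the batch for the blast cabinet: set the flange, disc down, in the large round nest, the flat-topped milled block with two bores squarely between the four corner angles, the rusty sleeve upright over the pin, and the bolt, standing on its head, in the small round cup, each resting flat on its nest plate. The V block and the spring collet are ground tooling that grit would ruin: leave them standing where they are.

Things in the scene. Friction and masses are not known exactly. Their poses are not given: they have to be found in the camera images.
- flange: turned steel flange: a disc of 64 mm diameter, 15 mm high, with a narrower round hub of 36 mm diameter on top, 35 mm high in all, 0.34 kg. Stands on the bench disc down. Origin at the centre of its underside, z up; round, so its yaw is meaningless.
- block: milled light-metal block, flat top with two bores, 45 (x) x 60 (y) x 32 (z) mm, 0.22 kg, lying flat on the bench, bores up, its x axis within 0.5 rad of the world x axis. Origin at the centre of its underside. Not to be confused with the V block.
- sleeve: rusty tube-like sleeve standing on end, outside diameter 40 mm, 42 mm high, with a through bore of about 26 mm, 0.21 kg. Origin at the centre of its underside, z up; round, so its yaw is meaningless.
- bolt: M12 steel bolt standing on its head, shank up: hexagon head 21 mm over corners and 9 mm high below, round shank of 12 mm diameter above it, 54 mm high in all, 0.07 kg. Origin at the centre of the head's underside, z up along the shank.
- v_block: ground steel V block, 50 (x) x 60 (y) x 40 (z) mm, with a deep V groove across its top; a look-alike of the block that stays where it stands. Origin at the centre of its underside.
- collet: grey spring collet standing on its narrow nose: a cone under a collar of 29 mm diameter, 32 mm high, with a small hole in its top; a look-alike of the turned parts that stays where it stands. Origin at the centre of its underside.
- nest_round: Nest for the flange: fixed dark perforated plate 90 x 90 x 4 mm, origin at the centre of its underside, 2 mm above the bench, z up: parts rest 4 mm above the origin. On it a round wall, 80 mm inside diameter, 4 mm thick, 8 mm high above the plate. The four nest plates lie 92 mm apart, two by two in any order, in a fixed dark steel tray 190 x 190 mm (rim 9 mm high).
- nest_frame: Nest for the block: fixed dark perforated plate 90 x 90 x 4 mm, origin at the centre of its underside, 2 mm above the bench, z up: parts rest 4 mm above the origin. On it four corner angles, 12 mm high above the plate, 5 mm thick, enclose 61 (x) x 76 (y) mm; the sides between them are open (56 mm on the long sides). The block's y axis goes along the nest's y axis, either way round.
- nest_pin: Nest for the sleeve: fixed dark perforated plate 90 x 90 x 4 mm, origin at the centre of its underside, 2 mm above the bench, z up: parts rest 4 mm above the origin. On it an upright round pin at the origin, 10 mm diameter, its tip 30 mm above the plate, with a foot of 18 mm diameter, 3 mm high, that the sleeve's bore also clears.
- nest_cup: Nest for the bolt: fixed dark perforated plate 90 x 90 x 4 mm, origin at the centre of its underside, 2 mm above the bench, z up: parts rest 4 mm above the origin. On it a round cup wall, 36 mm inside diameter, 4 mm thick, 14 mm high above the plate. Right of the tray stand a vice, 0.1 m high, and a machine with handles, 0.3 m high: pass clear of them.
Mind the look-alikes: they are no part of the job. Leave any green or orange look-alike of the block alone.

How it is judged:
At the end, for the whole second after the job is handed in: Flange, block, sleeve, bolt each rest on the plate of their own nest (within 3 mm), upright within 0.12 rad, centred within 13 mm, released and still; block's long side along the nest's within 0.35 rad. V block and collet upright, within 15 mm of where they stood (horizontal distance between flange and nest_round below 0.013 m and z of flange in the frame of nest_round below 0.007 m and angle between each of flange, block, sleeve, bolt, v_block, collet's own z axis and vertical below 0.12 rad and linear speed of each of flange, block, sleeve, bolt below 0.02 m/s and angular speed of each of flange, block, sleeve, bolt below 0.2 rad/s and horizontal distance between block and nest_frame below 0.013 m and z of block in the frame of nest_frame below 0.007 m and horizontal distance between sleeve and nest_pin below 0.013 m and z of sleeve in the frame of nest_pin below 0.007 m and horizontal distance between bolt and nest_cup below 0.013 m and z of bolt in the frame of nest_cup below 0.007 m and angle between the y axis of block and the y axis of nest_frame, either way round below 0.35 rad and distance of each of v_block, collet from where it was at the start of the episode below 0.015 m); the robot touches nothing.
It fails at once if the V block was disturbed (distance of v_block from where it was at the start of the episode above 0.015 m).
It fails at once if the spring collet was disturbed (distance of collet from where it was at the start of the episode above 0.015 m).
It also fails if it takes over 93 s, if anything falls off the work surface, if the arm or the gripper's body presses on something with over 40 N, if the wrist force passes 120 N, or if a joint passes its speed limit or range.

## Working session

There is one attempt and no reset: what is moved stays moved. The work goes in short steps, each a Python script; the robot and the scene stay as the last script left them, time stands still between calls to the robot, and variables do not carry over. Pictures are saved under pics/ and viewed, at most 14 in all, crops included, and the job is handed in when it is done.

```bash
mkdir -p pics; python3 - <<'E'
from workcell import bot
import cv2,pickle,numpy as np
d={}
for n in ("top","side"):
    c=bot.read_camera(n); d[n]=c; cv2.imwrite(f"pics/{n}0.png",c["pixels"])
    print(n,c["fx"],c["cx"],c["cy"],np.round(c["R"],3).tolist(),np.round(c["t"],3), -np.array(c["R"]).T@c["t"])
pickle.dump(d,open("c0.pkl","wb"))
print(bot.current_tool_rot(),bot.current_clock())
E
```

```text
top 448.91238400362727 323.9719228956264 237.8546379767373 [[0.005, -1.0, -0.016], [-0.996, -0.003, -0.094], [0.094, 0.016, -0.995]] [0.266 0.541 1.135] [0.43036178 0.24950115 1.1846456 ]
side 604.0554651795493 317.6295443323547 231.50142370109867 [[0.945, -0.328, -0.011], [-0.153, -0.409, -0.9], [0.291, 0.851, -0.437]] [-0.414  0.228  0.804] [ 0.19229665 -0.72671648  0.55122267]
[-4.19357998e-01 -3.11291428e+00  2.53036675e-03] 0.1
```

View pics/top0.png

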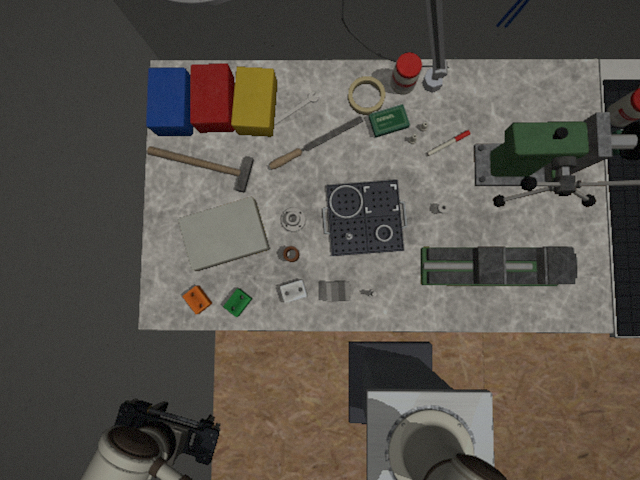

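View pics/side0.png

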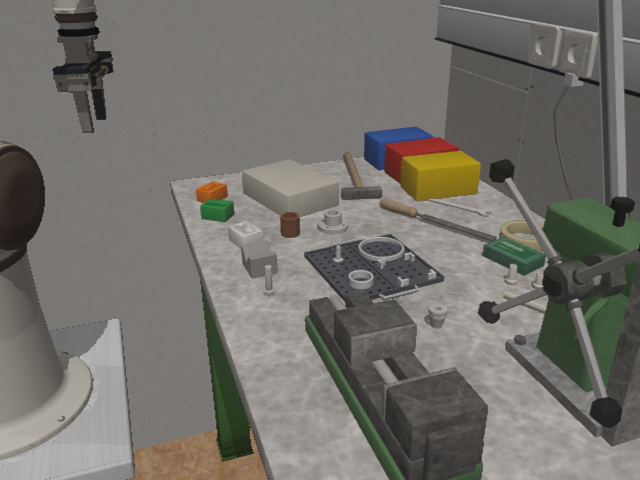

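Top view: flange (292,219), sleeve (290,254), white block with two bores (292,291), V block (333,291), bolt (368,293), collet (438,208), tray (365,217). The nests are round at (346,202), frame at (381,198), pin at (349,237) and cup at (384,233). The orange (196,299) and green (237,301) blocks are decoys, and there are small loose bolts at (410,138) and (423,126). The white block fits because it is uncoloured, flat-topped and has two bores; I'll confirm it in enlarged crops.

```bash
cat > h.py <<'E'
import numpy as np,cv2,pickle
def ray(c,u,v):
    R=np.array(c["R"]);o=-R.T@np.array(c["t"])
    d=R.T@np.array([(u-c["cx"])/c["fx"],(v-c["cy"])/c["fy"],1]);return o,d/np.linalg.norm(d)
def plane(c,u,v,z):
    o,d=ray(c,u,v);return o+d*(z-o[2])/d[2]
def proj(c,X):
    p=np.array(c["R"])@np.array(X)+np.array(c["t"]);return np.array([c["fx"]*p[0]/p[2]+c["cx"],c["fy"]*p[1]/p[2]+c["cy"]])
E
python3 - <<'E'
from h import *
d=pickle.load(open("c0.pkl","rb"))
t=d["top"]["pixels"];s=d["side"]["pixels"]
cv2.imwrite("pics/tc.png",cv2.resize(t[170:310,270:450],None,fx=4,fy=4,interpolation=cv2.INTER_CUBIC))
cv2.imwrite("pics/sc.png",cv2.resize(s[190:330,220:450],None,fx=3.4,fy=3.4,interpolation=cv2.INTER_CUBIC))
c=d["top"]
for n,u,v,z in [("flange",292,219,.035),("sleeve",290,254,.042),("block",292,291,.032),("v",333,291,.04),("bolt",365,292,.03),("collet",438,208,.03),("round",346,202,.014),("frame",381,198,.014),("pin",349,237,.036),("cup",384,233,.02)]:
    print(n,plane(c,u,v,z).round(3))
E
```

```text
flange [0.588 0.351 0.035]
sleeve [0.497 0.355 0.042]
block [0.403 0.35  0.032]
v [0.403 0.245 0.04 ]
bolt [0.401 0.163 0.03 ]
collet [ 0.618 -0.026  0.03 ]
round [0.636 0.211 0.014]
frame [0.647 0.119 0.014]
pin [0.541 0.204 0.036]
cup [0.554 0.113 0.02 ]
```

View pics/tc.png

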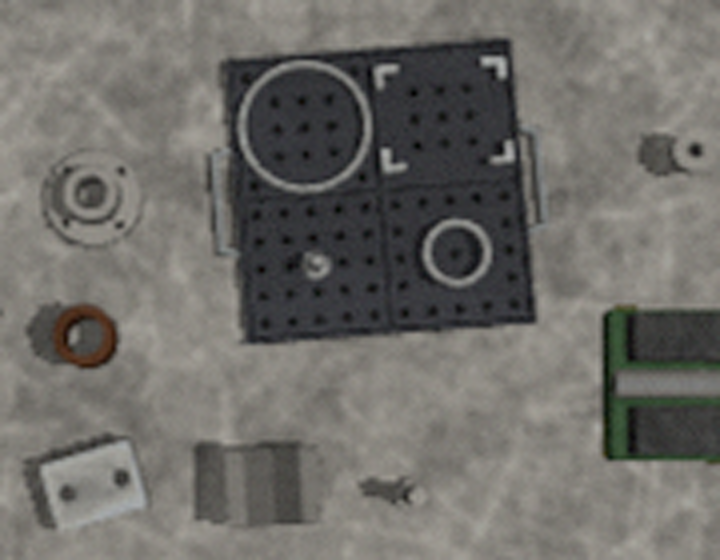

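View pics/sc.png

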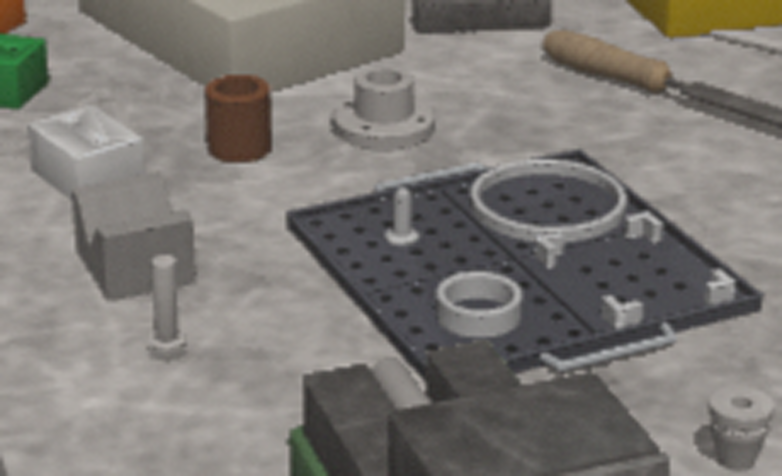

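The crops confirm the white block: flat top with two bores at crop (93,486), next to the grey V-grooved block at (255,483). They also show the bolt standing on its head and the collet on its nose. Next I cross-check the positions from both views.

```bash
cat > m.py <<'E'
from h import *
from scipy.optimize import least_squares
d=pickle.load(open("c0.pkl","rb"))
T=lambda x,y:((x+.5)/4-.5+270,(y+.5)/4-.5+170)
S=lambda x,y:((x+.5)/3.4-.5+220,(y+.5)/3.4-.5+190)
def P(v,xy,z): return plane(d[v],*(T if v=="top" else S)(*xy),z)[:2]
P_=lambda n,l:print(n,[P(*a).round(4).tolist() for a in l])
P_("flange",[("top",(91,193),.035),("top",(91,199),.015),("side",(384,76),.035),("side",(383,123),.015)])
P_("sleeve",[("top",(84,336),.042),("side",(238,88),.042)])
P_("block",[("top",(93,486),.032),("side",(87,138),.032)])
P_("bolt",[("top",(413,494),.054),("side",(164,261),.054),("side",(167,346),.005)])
P_("collet",[("top",(695,150),.032),("side",(743,402),.032)])
P_("vblk",[("top",(248,483),.04)])
P_("blockc",[("top",p,.032) for p in [(40,472),(128,437),(148,505),(55,530)]])
L={"round":[("top",(305,126),.014),("side",(549,199),.014)],"frame":[("top",(444.5,113),.018)],
"pin":[("side",(402,190),.036),("side",(402,235),.009),("top",(320,267),.034)],"cup":[("top",(458,253),.020),("side",(480,294),.020)]}
for k in L:P_(k,L[k])
loc={"round":(46,46),"frame":(46,-46),"pin":(-46,46),"cup":(-46,-46)}
def w(p,k):
    a=np.array(loc[k])/1e3;c,s=np.cos(p[2]),np.sin(p[2]);return p[:2]+[c*a[0]-s*a[1],s*a[0]+c*a[1]]
r=least_squares(lambda p:np.concatenate([w(p,k)-np.mean([P(*a) for a in L[k]],0) for k in L]),[.6,.16,0])
print(r.x,r.fun.round(4));[print(k,w(r.x,k).round(4)) for k in loc]
E
python3 m.py
```

```text
flange [[0.5906, 0.3505], [0.5894, 0.3523], [0.596, 0.3575], [0.5865, 0.3339]]
sleeve [[0.4976, 0.3533], [0.5021, 0.3571]]
block [[0.4024, 0.3473], [0.4052, 0.3416]]
bolt [[0.399, 0.1454], [0.4002, 0.1449], [0.3994, 0.1448]]
collet [[0.6201, -0.0397], [0.6242, -0.0368]]
vblk [[0.405, 0.2484]]
blockc [[0.4111, 0.3814], [0.4336, 0.3253], [0.3905, 0.3121], [0.3744, 0.3713]]
round [[0.6385, 0.2116], [0.6401, 0.2089]]
frame [[0.6466, 0.1201]]
pin [[0.5509, 0.2083], [0.5503, 0.2065], [0.5432, 0.2026]]
cup [[0.554, 0.1122], [0.558, 0.1144]]
[0.59750983 0.16237895 0.07231597] [ 0.0008  0.0013  0.0001 -0.0003  0.0002 -0.0009 -0.001  -0.0001]
round [0.6401 0.2116]
frame [0.6467 0.1198]
pin [0.5483 0.2049]
cup [0.555  0.1132]
```

```bash
cat > r.py <<'E'
from workcell import bot
import numpy as np,cv2
from scipy.spatial.transform import Rotation as Rn
HI=.13
def rot(psi):
    best=None
    y=np.array([np.cos(psi),np.sin(psi),0]);z=np.array([0,0,-1.]);return Rn.from_matrix(np.column_stack([np.cross(y,z),y,z])).as_rotvec()
def ori(p,psi):   # half-turn choice with least last-joint angle
    c=[(abs(q[5]),rot(a)) for a in (psi,psi+np.pi) if (q:=bot.inverse_kinematics(p,rot(a))) is not None]
    return min(c,key=lambda t:t[0])[1]
def pick(x,y,psi,z,width,newt):
    o=ori([x,y,HI],psi); bot.goto([x,y,HI],o); bot.set_gripper((width+.024)/.092)
    bot.line_to([x,y,z],max_speed=.12); bot.set_gripper(0,newt)
    print("grip mm",bot.current_opening()*92,"N",bot.current_grip_force())
    bot.line_to([x,y,HI]); print("lifted",bot.current_opening()*92,bot.current_grip_force(),"t",bot.current_clock())
def place(x,y,psi,z,width):
    o=ori([x,y,HI],psi); bot.goto([x,y,HI],o)
    bot.line_to([x,y,z+.03]); bot.line_to([x,y,z+.0075],max_speed=.05)
    print("F",np.round(bot.current_contact_force(),1))
    bot.set_gripper((width+.014)/.092); bot.line_to([x,y,HI]); print("t",bot.current_clock())
def shot(n,name):
    c=bot.read_camera(n);cv2.imwrite(f"pics/{name}.png",c["pixels"]);return c
E
python3 - <<'E'
from r import *
for p,a in [((.59,.352,.018),0),((.499,.355,.012),0),((.403,.346,.015),.3),((.3995,.145,.024),0),((.64,.2116,.02),.072),((.6467,.1198,.02),.072),((.5483,.205,.02),.072),((.555,.1132,.02),.072)]:
    print(p,[None if (q:=bot.inverse_kinematics(p,rot(b))) is None else np.round(q,2).tolist() for b in (a,a+np.pi)])
pick(.590,.352,0,.018,.036,40)
shot("side","s1")
E
```

```text
(0.59, 0.352, 0.018) [[0.36, 0.64, 1.38, -0.0, 1.12, 0.36], [0.36, 0.64, 1.38, 0.0, 1.12, -2.78]]
(0.499, 0.355, 0.012) [[0.42, 0.48, 1.63, -0.0, 1.04, 0.42], [0.42, 0.48, 1.63, 0.0, 1.04, -2.72]]
(0.403, 0.346, 0.015) [[0.48, 0.3, 1.86, 0.0, 0.98, 0.18], [0.48, 0.3, 1.86, -0.0, 0.98, -2.96]]
(0.3995, 0.145, 0.024) [[0.06, 0.03, 2.16, -0.0, 0.96, 0.06], None]
(0.64, 0.2116, 0.02) [[0.14, 0.61, 1.43, 0.0, 1.11, 0.07], None]
(0.6467, 0.1198, 0.02) [[-0.0, 0.57, 1.48, 0.0, 1.09, -0.07], None]
(0.5483, 0.205, 0.02) [[0.15, 0.41, 1.71, 0.0, 1.03, 0.08], None]
(0.555, 0.1132, 0.02) [[-0.01, 0.37, 1.76, 0.0, 1.01, -0.08], None]
grip mm 34.84008434159303 N 40.00240823550655
lifted 35.225379840298466 39.962504538533494 t 5.0
```

View pics/s1.png

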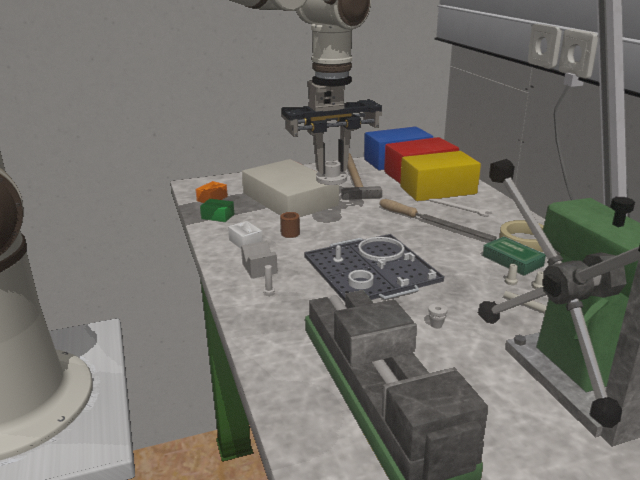

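The flange is held level in the fingers at about (331,178). I'll place it and pick up the sleeve.

```bash
python3 - <<'E'
from r import *
place(.6401,.2116,.072,.018,.036)
pick(.499,.355,0,.012,.040,35)
shot("top","t2");c=shot("side","s2")["pixels"]
import cv2
cv2.imwrite("pics/s2c.png",cv2.resize(c[100:320,220:460],None,fx=2.6,fy=2.6))
E
```

```text
F [ 0.1  0.  -3.2]
t 8.2667
grip mm 39.36994099660982 N 35.00056662105635
lifted 39.48507926116693 34.99949310935335 t 12.05
```

View pics/s2c.png

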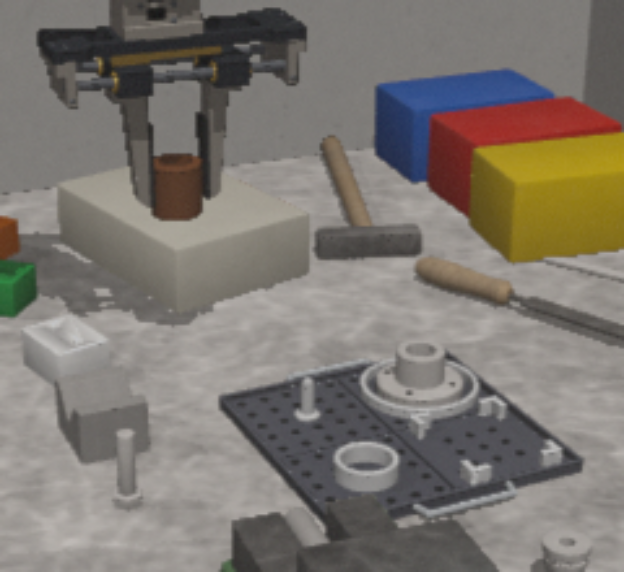

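The flange is seated inside its round nest at crop (419,385). The sleeve is held level at (177,187). Continue.

```bash
python3 - <<'E'
from r import *
place(.5483,.2049,.072,.012,.040)
pick(.403,.346,.30,.015,.045,35)
c=shot("side","s3")["pixels"]
cv2.imwrite("pics/s3c.png",cv2.resize(c[130:350,200:460],None,fx=2.6,fy=2.6))
E
```

```text
F [ 0.7 -1.5 -2.3]
t 15.4583
grip mm 44.70391769206469 N 35.00036895275116
lifted 44.94960506165864 34.998820424079895 t 19.2083
```

View pics/s3c.png

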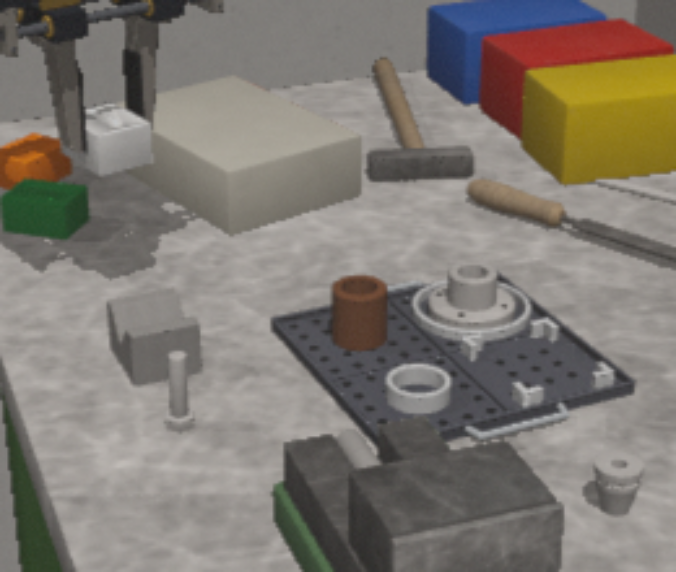

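The sleeve stands upright over the pin at crop (359,312). The block is gripped level at (116,140). Next I place it and pick up the bolt.

```bash
python3 - <<'E'
from r import *
place(.6467,.1198,.072,.015,.045)
pick(.3995,.145,0,.024,.012,20)
c=shot("side","s4")["pixels"]
cv2.imwrite("pics/s4c.png",cv2.resize(c[130:350,200:460],None,fx=2.6,fy=2.6))
E
```

```text
F [-0.6 -0.4 -2.3]
t 23.1083
grip mm 11.477865387455463 N 19.99996930360794
lifted 11.75396506479277 19.996863305568695 t 26.9833
```

View pics/s4c.png

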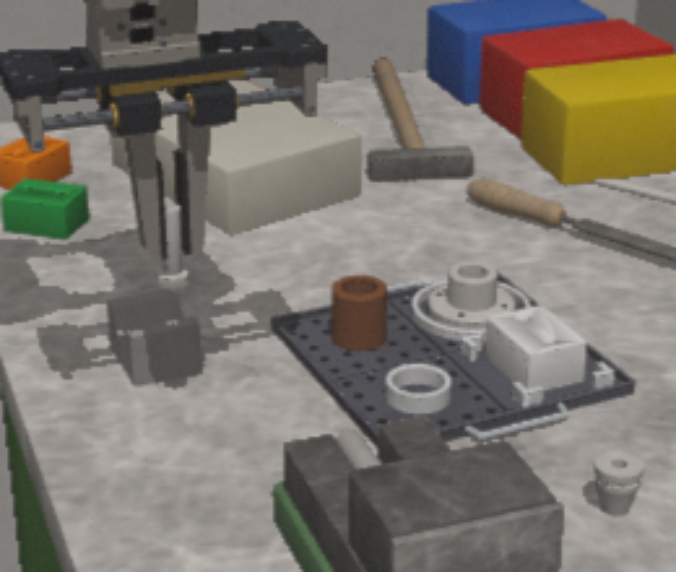

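The block sits between the four corner angles at crop (535,350). The bolt is held upright at (172,240) and the V block is unmoved. Place the bolt and check.

```bash
python3 - <<'E'
from r import *
place(.555,.1132,.072,.024,.012)
bot.goto([.42,.40,.25],ori([.42,.40,.25],0)); bot.hold(.5)
s=shot("side","s5")["pixels"];t=shot("top","t5")["pixels"]
a=cv2.resize(s[220:330,220:450],None,fx=3,fy=3,interpolation=2);b=cv2.resize(t[170:310,300:400],None,fx=2,fy=2)
cv2.imwrite("pics/s5c.png",a)
cv2.imwrite("pics/t5c.png",cv2.resize(t[170:310,270:450],None,fx=4,fy=4,interpolation=2))
E
```

```text
F [-0.2 -0.7  0. ]
t 30.1917
```

View pics/s5c.png

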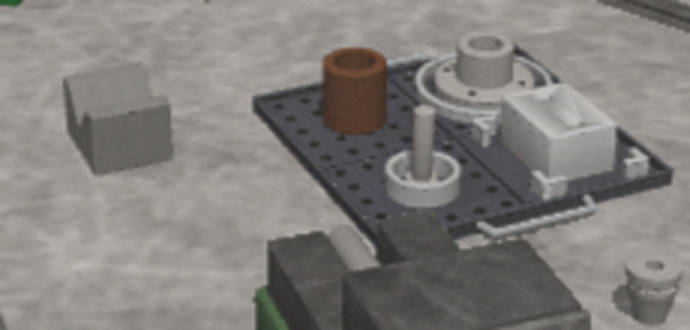

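View pics/t5c.png

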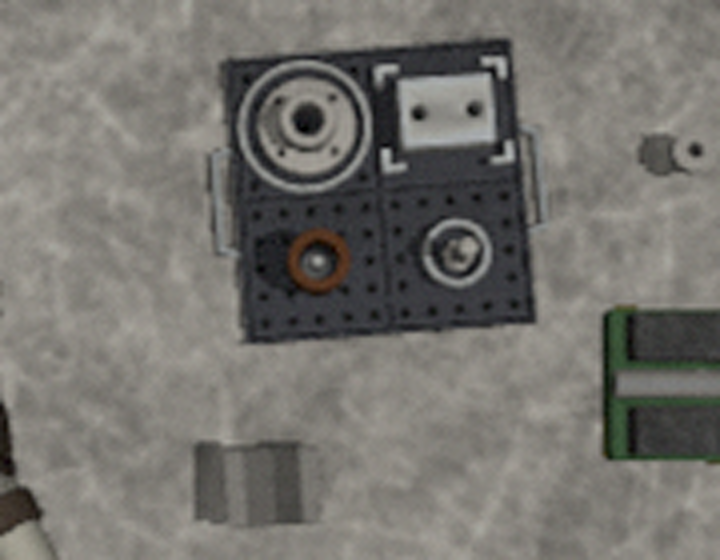

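Both views show all four parts seated flat and centred: flange at top-crop (306,122), block (447,111), sleeve (320,261) and bolt (460,250). The V block (255,483) and collet (695,152) are unmoved.

```bash
python3 -c "
from workcell import bot
print(bot.job_done(),bot.current_clock())"
```

```text
the job is handed in; nothing more can be done
the job is handed in; nothing more can be done
```

The job is handed in: flange, block, sleeve and bolt look seated, upright and centred in their nests in both camera views, the V block and collet are unmoved, the last placing ended at about 30 s of the 93 s, and no verdict came back.

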